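Twist off the bench oiler's filler cap of unknown hand and hold it up

TASK

The empty bench oiler on the worktop is due for refilling, but nobody remembers which way its twist cap comes undone: take hold of the bar on the cap, try turning it both ways until you find the way that lets go, never forcing it against its stop, and turn it undone. Then lift the cap straight off and finish while still holding it, upright and still, about 10 cm above the oiler's mouth. Leave the other things on the worktop where they are.

Things in the scene. Friction and masses are not known exactly. Their poses are not given: they have to be found in the camera images.
- oiler: bench oiler, fixed to the worktop, yaw within 0.6 rad of straight: dark foot plate 90 mm across, grey drum 72 mm across, aluminium neck 59 mm across whose flat rim is 90 mm above the worktop; a thin brass spout rises from the drum on its +x side, its end 62 mm from the axis and 70 mm high. Origin: centre of the foot's underside, z up. A collar in the neck holds the cap
- oiler_mouth (a point): centre of the neck's flat rim, 90 mm above the worktop. Turned 57 degrees (good to 6) from the oiler's x axis the right way, the cap is free to lift straight off, and comes to a stop at about 64 degrees, still free to lift. The right way is clockwise or anticlockwise, differs from time to time and cannot be seen; the wrong way it meets a hard stop within 17 degrees, felt clearly at 0.5 N m
- cap: aluminium twist cap, loose, about 120 g: round ribbed rim 62 mm across, 9 mm thick, an upright grip bar on top, and below a 12.5 mm stem with lugs, hidden in the neck. Origin: centre of the rim's underside, which rests on the neck's rim. Shut, its x axis is within 0.09 rad of the oiler's and it cannot be lifted (2 mm play). It turns with next to no resistance up to a stop
- cap_bar (a point): point on the cap's axis inside the grip bar, 22 mm above the cap's origin. The bar is 44 mm long (along the cap's x), 14 mm wide (along its y) and stands from 9 to 35 mm above the cap's origin
- oil_bottle: bystander: slim dropper bottle, 25 mm across, 85 mm high; origin at the underside's centre
- glue_bottle: bystander: bottle 32 mm across, 83 mm high; origin at the underside's centre
- screw_tin: bystander: round tin, 54 mm across, 21 mm high; origin at the underside's centre
- pliers: bystander: needle-nose pliers lying along their y, 136 x 44 x 11 mm; origin at the underside's centre
- rerailer: bystander: grey ramp-shaped channel lying along its y, 100 x 34 x 18 mm; origin at the underside's centre
- track_rubber: bystander: brown cleaning block lying along its y, 52 x 23 x 13 mm; origin at the underside's centre
Things that resemble listed ones, but are neither listed nor needed, are in the scene too. Several things have the shape of the cap; the one meant has the colours described above.

How it is judged:
By the outcome, as a careful person would: the job done as asked, in the order asked, and still so for the second after the job is handed in, while the arm keeps its last pose, push and grip.
It also fails if it takes over 45 s, if anything falls off the work surface, if the arm or the gripper's body presses on something with over 40 N, if the wrist force passes 120 N, or if a joint passes its speed limit or range.

ROBOT

A 6-joint arm with a two-finger parallel gripper is mounted at the origin on a cart in front of the work surface, level with it; the furniture and walls round the work are solid. World frame = base frame: x ahead of the robot, y to its left, z up, the work surface at z = 0. Lengths are in m, angles in rad, forces in N, time in s.
With the tool pointing down it reaches from about 0.275 to 0.825 m from the base axis. Payload 4.9 kg.
Tool frame: the origin (TCP) lies midway between the tips of the shut fingers; the grasp point (between the pads) lies 19 mm behind it (bot.grip_depth is the distance from the TCP to the grasp point, in m); z points along the fingers, y is the line along which they close (so a half turn about z gives the same grasp; the last joint's range is limited). The gripper opens to 85 mm and grips with 20 to 120 N. Pads are 22 mm wide; open, the fingers measure 114 mm over their backs; the gripper's body (76 mm by 85 mm) begins 54 mm behind the grasp point. The pads swing forward as they close: fully open they stand 13 mm farther back than shut.
Start: joints at [-0.134, 0.326, -0.193, 1.052, 0, 1.437], TCP at [0.55, 0, 0.231] pointing down, gripper open.
Joint ranges: [-2.65, 2.65], [-0.97, 1.79], [-1.3, 1.35], [-1.93, 2.1], [-1.47, 1.37], [-3.14, 3.14]. Speed limits (rad/s): [2.57, 2.57, 3.14, 3.14, 3.14, 3.14].

INTERFACE

Orientations are given as a unit quaternion [w, x, y, z].
In Python, from cell import bot gives the robot as it stands. Calls block until the motion is done:
- bot.move_pose(position, orientation): joint-space move of the TCP to a pose.
- bot.move_linear(position, speed=0.15, rotation=None, until_force=None): straight line of the TCP; rotation=None keeps the orientation; speed is the mean speed in m/s. With until_force (N) it stops when the force on the tool has changed by that much, and returns True; else False.
- bot.goto_joints(angles): joint-space move.
- bot.set_gripper(opening, grasp_force=None): opening from 0.0 (shut) to 1.0 (fully open); grasp_force is the grip in N (None keeps the last); returns when the fingers have stopped.
- bot.wait(seconds).
- bot.solve_ik(position, orientation): joint angles nearest the present ones, or None.
- bot.camera(name): name is "scene" or "side" or "wrist"; returns the picture (480x640x3 uint8, red, green, blue); there is no depth.
- bot.calibration(name): a dict with "mtx" (3x3 intrinsics, pixels), "extrinsics" (4x4, takes a point from world to camera coordinates); the wrist camera has in their place "hand_eye" (4x4, takes a point from camera to tool coordinates, whose origin is the TCP and whose axes are the flange's). Camera axes: x right, y down, z forward; pixel columns grow to the right and rows downward; lengths in m; the calibration is good to about 2 mm. A picture is of the moment at which its call begins: read the wrist's pose just before it. calibration takes no time and is no camera call.
A pose or a line that the arm cannot do raises bot.PlanningError and nothing moves.
- bot.close_job(): hands the job in; it is judged then, once.
Trained networks look in the newest picture that a camera, given by its name, has taken for a name from the list of things; names that differ only in an ending like _2 or _b are one class to them, and where a whole thing is asked for, a point or a joint stands for the part that bears it (a point fixed in the world has none). Each returns a list of dicts, best first, with "confidence" (0 to 1); they miss things now and then, are a little off and sometimes report something else, mostly with a low value. They report only what shows in the picture. A call takes as long as a camera call. They do not tell look-alikes from the thing itself.
- bot.search_frame(camera, thing): "bbox" ([left, top, width, height] in pixels, round what is visible of it).
Readings, each from a call of its own:
- bot.read_clock(): time.
- bot.read_joint_positions(): joint angles.
- bot.read_joint_vel(): joint speeds.
- bot.read_joint_efforts(): joint torques, N m.
- bot.read_position(): TCP position.
- bot.read_tool_rot(): TCP orientation.
- bot.read_ft_force(): force on the tool from outside, world axes, zero at the start.
- bot.read_moment(): the same for the moment, N m.
- bot.read_gripper_width(): opening from 0.0 (shut) to 1.0 (fully open).
- bot.read_finger_force(): force on a finger pad.
Only numpy, scipy, OpenCV 4.12 (cv2) and the standard library are available. Lean on these libraries where they do the work, as an engineer would, in place of code of your own. Each camera call takes 0.05 s, during which the arm holds its last target. There are 200 camera calls.

## Working session

There is one attempt and no reset: what is moved stays moved. The work goes in short steps, each a Python script; the robot and the scene stay as the last script left them, time stands still between calls to the robot, and variables do not carry over. Pictures are saved under pics/ and viewed, at most 10 in all, crops included, and the job is handed in when it is done.

```bash
mkdir -p pics; ls; python3 - <<'E'
from cell import bot
import cv2,numpy as np
for c in ["scene","side","wrist"]:
    im=bot.camera(c); cv2.imwrite(f"pics/{c}0.png",im[:,:,::-1])
    for t in ["oiler","cap"]:
        print(c,t,[(np.round(d["bbox"]).tolist(),round(d["confidence"],2)) for d in bot.search_frame(c,t)])
    k=bot.calibration(c); print({a:np.round(b,3).tolist() for a,b in k.items() if hasattr(b,'__len__')})
print(bot.read_tool_rot(),bot.read_clock())
E
```

```text
pics
scene oiler [([289.0, 248.0, 48.0, 47.0], 0.83)]
scene cap [([343.0, 278.0, 29.0, 24.0], 0.84), ([296.0, 235.0, 27.0, 22.0], 0.64), ([277.0, 237.0, 18.0, 23.0], 0.58)]
{'mtx': [[463.681, 0.0, 321.81], [0.0, 463.681, 245.151], [0.0, 0.0, 1.0]], 'extrinsics': [[0.746, -0.666, -0.015, -0.384], [-0.35, -0.373, -0.859, 0.249], [0.566, 0.646, -0.511, 0.83], [0.0, 0.0, 0.0, 1.0]]}
side oiler [([295.0, 248.0, 51.0, 54.0], 0.89)]
side cap [([279.0, 307.0, 36.0, 30.0], 0.69), ([300.0, 227.0, 21.0, 20.0], 0.58)]
{'mtx': [[459.876, 0.0, 316.005], [0.0, 459.876, 244.884], [0.0, 0.0, 1.0]], 'extrinsics': [[-0.984, -0.179, -0.0, 0.478], [-0.11, 0.607, -0.787, 0.138], [0.141, -0.774, -0.617, 0.868], [0.0, 0.0, 0.0, 1.0]]}
wrist oiler [([188.0, 143.0, 121.0, 98.0], 0.69)]
wrist cap [([167.0, 177.0, 91.0, 89.0], 0.95), ([248.0, 289.0, 66.0, 67.0], 0.67), ([215.0, 0.0, 83.0, 82.0], 0.55)]
{'mtx': [[421.674, 0.0, 321.531], [0.0, 421.674, 238.799], [0.0, 0.0, 1.0]], 'hand_eye': [[-0.001, -0.947, -0.321, 0.081], [1.0, -0.001, -0.001, 0.001], [0.0, -0.321, 0.947, -0.144], [0.0, 0.0, 0.0, 1.0]]}
[-9.66764531e-05  7.07132099e-01  7.07081452e-01 -6.93754965e-05] 0.45
```

View pics/scene0.png

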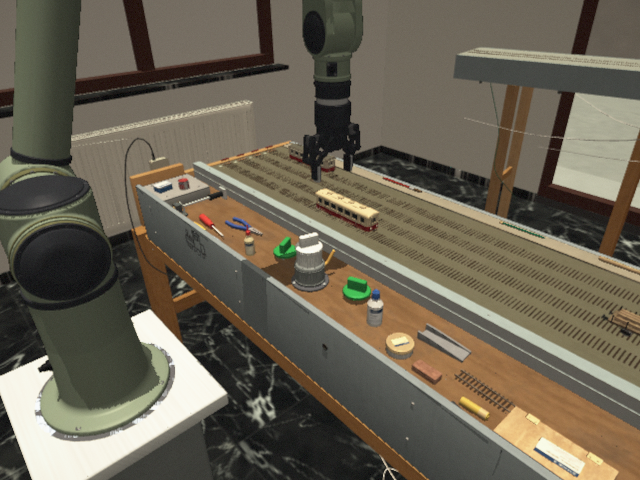

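View pics/wrist0.png

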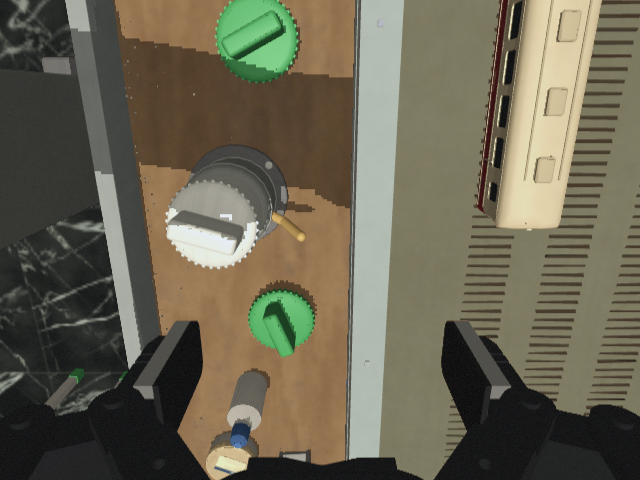

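The scene shows the aluminium cap on the oiler at wrist pixel (212,224), with green look-alikes on either side. Its bar points slightly clockwise of +x. I'll go above it for a close look.

```bash
cat > h.py <<'E'
from cell import bot
import cv2,numpy as np
from scipy.spatial.transform import Rotation as R
def q(a):  # tool down, tool y at world yaw a
    M=np.array([[-np.sin(a),np.cos(a),0],[np.cos(a),np.sin(a),0],[0,0,-1]]).T
    x,y,z,w=R.from_matrix(M).as_quat(); return [w,x,y,z]
def wpose():
    w,x,y,z=bot.read_tool_rot(); T=np.eye(4); T[:3,:3]=R.from_quat([x,y,z,w]).as_matrix(); T[:3,3]=bot.read_position(); return T
def px2w(T,uv,z):  # wrist pixel -> world point on plane z
    k=bot.calibration("wrist"); C=T@np.array(k["hand_eye"])
    d=C[:3,:3]@np.linalg.solve(k["mtx"],[*uv,1]); return C[:3,3]+d*(z-C[2,3])/d[2]
E
python3 - <<'E'
from h import *
T=wpose(); c=px2w(T,(212,224),.099); print(c)
for s in (1,-1):
    for d in (-1.75,-1.2,-.2,0,.8,1.35):
        j=bot.solve_ik([c[0],c[1],.102],q(s*np.pi/2+d)); print(s,d,None if j is None else np.round(j,2))
a=-np.pi/2-.2
s=[j[5] if (j:=bot.solve_ik([c[0],c[1],.2],q(b))) is not None else 9 for b in (a,a+np.pi)]; print(s)
a=a if abs(s[0])<abs(s[1]) else a+np.pi
bot.move_pose([c[0],c[1],.2],q(a))
T=wpose(); np.save("T1.npy",T); im=bot.camera("wrist"); cv2.imwrite("pics/w1.png",im[:,:,::-1])
print([(d["bbox"],d["confidence"]) for d in bot.search_frame("wrist","cap")],a,bot.read_clock())
E
```

```text
[ 0.47633913 -0.00120843  0.099     ]
1 -1.75 [-0.16  0.33 -0.56  0.68  0.    1.59]
1 -1.2 [-0.16  0.33 -0.56  0.68  0.    1.04]
1 -0.2 [-0.16  0.33 -0.56  0.68  0.    0.04]
1 0 [-0.16  0.33 -0.56  0.68  0.   -0.16]
1 0.8 [-0.16  0.33 -0.56  0.68  0.   -0.96]
1 1.35 [-0.16  0.33 -0.56  0.68  0.   -1.51]
-1 -1.75 [-0.16  0.33 -0.56  0.68  0.   -1.55]
-1 -1.2 [-0.16  0.33 -0.56  0.68  0.   -2.1 ]
-1 -0.2 [-0.16  0.33 -0.56  0.68  0.   -3.1 ]
-1 0 [-0.16  0.33 -0.56  0.68  0.    2.98]
-1 0.8 [-0.16  0.33 -0.56  0.68  0.    2.18]
-1 1.35 [-0.16  0.33 -0.56  0.68  0.    1.63]
[np.float64(-3.0992623245363133), np.float64(0.04233032905348022)]
[([443.1, 162.5, 79.8, 75.9], 0.9), ([269.8, 181.3, 102.3, 99.0], 0.89), ([153.7, 235.8, 77.0, 71.6], 0.67)] 1.3707963267948966 1.8083
```

View pics/w1.png

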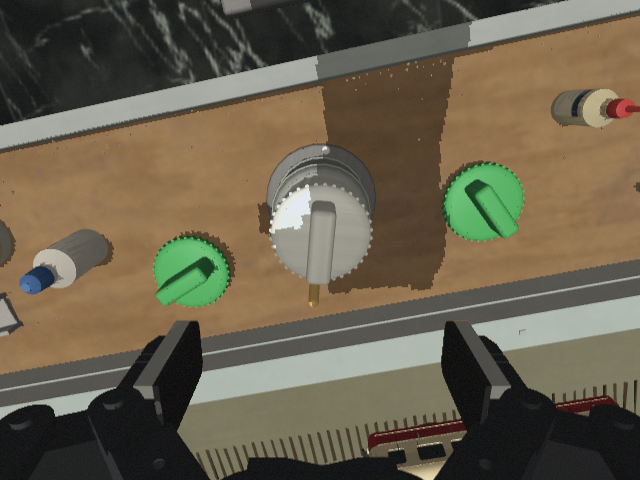

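The cap is centred at about (321,231). The bar's top runs from (322,201) to (319,284), and the spout is just beyond it at (314,300).

```bash
python3 - <<'E'
from h import *
T=np.load("T1.npy"); c=px2w(T,(321,231),.099)
e1,e2=px2w(T,(322,202),.125),px2w(T,(319,283.5),.125); d=e2-e1
yaw=np.arctan2(d[1],d[0]); m=(e1+e2)/2
s=px2w(T,(314,302),.07); print(c,m,np.linalg.norm(d),yaw,"spout",np.arctan2(*(s-c)[1::-1]))
p=(c+m)/2; a=yaw+np.pi/2
np.save("g.npy",[p[0],p[1],a])
bot.move_pose([p[0],p[1],.16],q(a))
hit=bot.move_linear([p[0],p[1],.103],speed=.06,until_force=6)
print(hit,bot.read_position(),bot.read_ft_force())
bot.set_gripper(0.0,grasp_force=25)
print(bot.read_gripper_width(),bot.read_finger_force(),bot.read_ft_force(),bot.read_moment(),bot.read_clock())
im=bot.camera("wrist"); cv2.imwrite("pics/w2.png",im[:,:,::-1])
E
```

```text
[ 0.47333331 -0.00184958  0.099     ] [ 0.47258268 -0.00196582  0.125     ] 0.0475287862584257 -0.23732797887590137 spout -0.2829153491934308
False [ 0.47329877 -0.00196991  0.10329779] [ 0.21009167 -0.28098344 -1.38779617]
0.15988084418093826 24.982064366340637 [0.20892905 1.08044103 2.1943155 ] [0.01443164 0.07953611 0.01183734] 3.8417
```

View pics/w2.png

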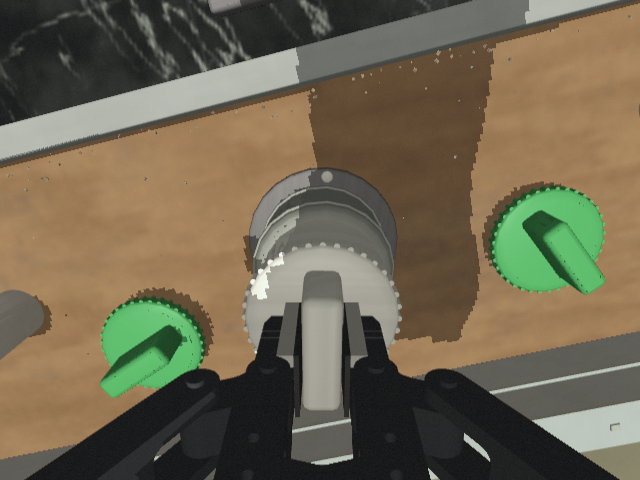

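The bar sits centred between the pads. Next I'll probe both directions in small steps, watching the moment about z.

```bash
cat >> h.py <<'E'
def turn(p,a0,start,end,step,lim,m0):
    """step tool yaw offset (deg) start->end; stop when |Mz-m0|>lim. returns (offset, hit)"""
    s=np.sign(end-start); x=start
    while (end-x)*s>1e-6:
        prev=x; x=x+s*min(step,abs(end-x))
        bot.move_pose(p,q(a0+np.radians(x))); m=bot.read_moment()[2]-m0
        print(f"{x:.1f}:{m:.3f}",end=" ")
        if abs(m)>lim:
            bot.move_pose(p,q(a0+np.radians(prev))); print("HIT back",prev,bot.read_moment()[2]-m0); return prev,True
    print(); return x,False
E
python3 - <<'E'
from h import *
x,y,a=np.load("g.npy"); p=[x,y,.103]
bot.set_gripper(0.0,grasp_force=60); m0=bot.read_moment()[2]; print("m0",m0,bot.read_clock())
o,h=turn(p,a,0,22,1,.22,m0); print(bot.read_clock(),bot.read_ft_force(),bot.read_gripper_width())
if h:
    o,h=turn(p,a,o,-22,1.5,.22,m0)
print(o,h,bot.read_clock(),bot.read_ft_force(),bot.read_gripper_width())
E
```

```text
m0 -0.0021623987321660165 4.1083
1.0:0.072 2.0:0.076 3.0:0.023 4.0:0.012 5.0:0.093 6.0:0.088 7.0:0.092 8.0:0.027 9.0:0.030 10.0:0.075 11.0:0.045 12.0:0.040 13.0:-0.001 14.0:0.057 15.0:0.076 16.0:0.072 17.0:0.056 18.0:0.072 19.0:0.078 20.0:0.067 21.0:0.024 22.0:0.032 
9.6083 [-0.64206175 -0.34373776  5.10665985] 0.14838028862483288
22 False 9.6083 [-0.64206175 -0.34373776  5.10665985] 0.14838028862483288
```

No stop within 22°, so anticlockwise is the way that lets go. I'll check that the cap really turned, then continue to the gentle end stop.

```bash
python3 - <<'E'
from h import *
x,y,a=np.load("g.npy"); p=[x,y,.103]; m0=-.002
o,h=turn(p,a,22,50,2,.22,m0)
if not h: o,h=turn(p,a,o,72,1,.2,m0)
print(o,h,bot.read_clock(),bot.read_ft_force(),bot.read_moment(),bot.read_gripper_width())
im=bot.camera("wrist"); cv2.imwrite("pics/w3.png",im[:,:,::-1])
E
```

```text
24.0:0.102 26.0:0.102 28.0:0.112 30.0:0.079 32.0:0.106 34.0:0.135 36.0:0.041 38.0:0.045 40.0:0.049 42.0:0.127 44.0:0.116 46.0:0.105 48.0:0.090 50.0:0.111 
51.0:0.056 52.0:0.061 53.0:0.041 54.0:0.037 55.0:0.072 56.0:0.030 57.0:0.073 58.0:0.021 59.0:0.058 60.0:0.067 61.0:0.014 62.0:0.057 63.0:0.023 64.0:-0.043 65.0:-0.117 66.0:-0.195 67.0:-0.308 HIT back 66 -0.2724319881908845
66 True 17.6083 [ 2.35366521 -0.8897931   5.58775797] [-0.08425188 -0.28941686 -0.27443199] 0.1516617276107448
```

View pics/w3.png

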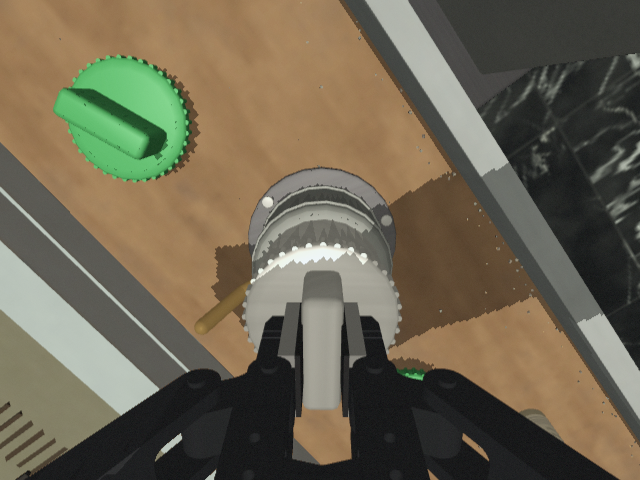

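The cap turned with the tool and met its end stop at about 64°. I'll relieve the stop by backing to 63°, then lift.

```bash
python3 - <<'E'
from h import *
x,y,a=np.load("g.npy"); p=[x,y,.103]
bot.move_pose(p,q(a+np.radians(63))); print(bot.read_moment(),bot.read_ft_force())
hit=bot.move_linear([x,y,.109],speed=.02,until_force=12); print(hit,bot.read_position(),bot.read_ft_force())
if not hit:
    hit=bot.move_linear([x,y,.203],speed=.05,until_force=12); bot.wait(1)
    print(hit,bot.read_position(),bot.read_ft_force(),bot.read_gripper_width(),bot.read_clock())
im=[bot.camera(c) for c in("wrist","scene")]
cv2.imwrite("pics/w4.png",np.hstack([cv2.resize(im[0],(400,300)),cv2.resize(im[1][150:350,200:467],(400,300))])[:,:,::-1])
E
```

```text
[-0.08827554 -0.14447388 -0.0920414 ] [ 1.95443725 -0.28146288  6.75893307]
False [ 0.47287396 -0.00229866  0.10896188] [ 2.40074981 -2.63764102 -1.43891466]
False [ 0.4729707  -0.00189833  0.20300599] [ 0.34337684 -0.1369007  -0.54105957] 0.1493098483630885 21.3917
```

View pics/w4.png

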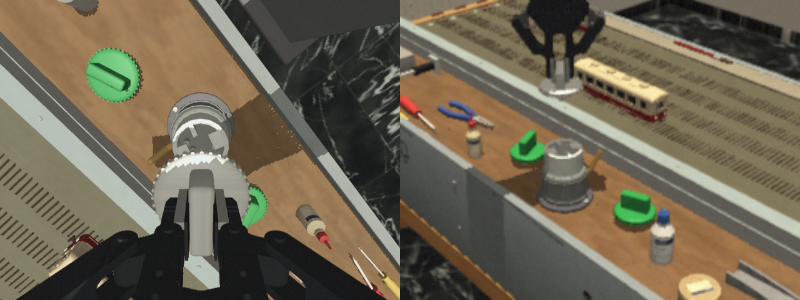

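The cap is off and held level 10 cm above the open mouth, and nothing else has been disturbed.

```bash
python3 -c "
from cell import bot
print(bot.close_job())"
```

```text
the job is handed in; nothing more can be done
None
```

The cap came undone anticlockwise (no stop within 22°, end stop at about 64°), so I didn't turn it clockwise; I lifted it straight off and handed in at about 21 s, still holding it upright about 10 cm above the oiler's mouth.

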